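# Clamp a freshly glued space-bar key in the lever press

### The arm

A 6-joint arm with a two-finger parallel gripper is mounted at the origin on a cart in front of the work surface, level with it; the furniture and walls round the work are solid. World frame = base frame: x ahead of the robot, y to its left, z up, the work surface at z = 0. Lengths are in m, angles in rad, forces in N, time in s.
With the tool pointing down it reaches from about 0.35 to 0.775 m from the base axis. Payload 5.5 kg.
Tool frame: the origin (TCP) lies at the very end of the fingers, on their centre line; the grasp point (between the pads) lies grip_depth behind it (grip_depth is the distance from the TCP to the grasp point, in m); z points along the fingers, y is the line along which they close (so a half turn about z gives the same grasp; the last joint's range is limited). The gripper opens to 85 mm and grips with 20 to 120 N. Pads are 22 mm wide; open, the fingers measure 114 mm over their backs; the gripper's body (76 mm by 85 mm) begins 54 mm behind the grasp point. The pads swing forward as they close: fully open they stand 13 mm farther back than shut.
Start: joints at [1.089, 0.313, 0.046, 1.304, 0, 1.431], TCP at [0.193, 0.542, 0.231] pointing down, gripper open.
Joint ranges: [-2.76, 2.76], [-0.86, 1.69], [-1.03, 1.26], [-2.2, 2.34], [-1.47, 1.5], [-3.14, 3.14]. Speed limits (rad/s): [2.57, 2.57, 3.14, 3.14, 3.14, 3.14].

### API

Orientations are given as a unit quaternion [x, y, z, w].
In Python, from rig import * gives the robot as it stands.
- The arm moves only by the shell command python3 -m handwheel 'ROWS' [FORCE]. ROWS is JSON, one flat list of numbers, 5 for each row, row after row: the opening in per cent of the stroke, from 0 (shut) to 100 (fully open), then the shift along the tool's x, y, z in mm, then the turn about the tool's z in rad. A call has 1 to 5 rows; each row is the pose to reach, as a shift and turn from the pose commanded when the call began, along the tool's axes at that moment; what a row does not reach only later rows make up. A row lasts 1/8 s, in which the tool goes at most 62.5 mm and 10.7 degrees, less where a joint would pass 70% of its speed; a pose out of reach is approached as far as the arm can. A call with a gripper value outside its range is refused whole. The fingers move at their own pace and stop on an object; FORCE is the grip in N (left out, the last holds). Time passes only in rows, so rows that repeat a pose let the fingers close. It gives the time, the measured TCP pose, the force, the opening and the grip force at its end, in the units of the state.
- observe(): the state, without advancing time (a new reading comes with each control period).
- grab_frame(name): name is "side" or "top"; returns (picture, depth): 420x560x3 uint8, red, green, blue; 420x560 float32, m along the optical axis (not along the pixel's ray), 0 where there is no reading.
- camera_params(name): a dict with "fovy" (degrees; the focal length in pixels is half the picture's height over the tangent of half this angle, whatever the lens; pixels are square), "cx", "cy" (the principal point, pixels), "R" (3x3) and "t" (3): a world point X has camera coordinates R X + t. Camera axes: x right, y down, z forward; pixel columns grow to the right and rows downward; lengths in m; the calibration is good to about 2 mm. A picture is of the moment at which its call begins. camera_params takes no time and is no camera call.
- job_done(): hands the job in; it is judged then, once.
The state is a dict: "clock": time; "joint_positions": joint angles; "dq": joint speeds; "tau": joint torques, N m; "tool_pos": TCP position; "ee_rot": TCP orientation; "contact_force": force on the tool from outside, world axes, zero at the start; "wrist_torque": the same for the moment, N m; "gripper_width": finger opening in m; "grasp_force": force on a finger pad.
Only numpy, scipy, OpenCV 4.12 (cv2) and the standard library are available. Lean on these libraries where they do the work, as an engineer would, in place of code of your own. Each camera call takes 0.05 s, during which the arm holds its last target. There are 200 camera calls.

### The job

A walnut facing has just been laid with glue on the space-bar key in the far end of the gluing tray: lift the tray by its upright handle board, carry it level so that nothing in it shifts, lay it between the guides on the board of the green lever press, nest end first and fully home against the rear fence, and let go of it. Then swing the press's spring-return lever down by its black ball knob until the foot bears on the facing and its spring gives into the green band (about 6.5 mm, never into the red from 9 mm on), and keep the lever there for at least two seconds. The lever flies up if released, so finish while still holding it down in the green band; leave the other things on the table where they are.

Things in the scene. Friction and masses are not known exactly. Their poses are not given: they have to be found in the camera images.
- glue_tray: Gluing tray: pale plywood floor, warm brown wooden walls and handle, 220 x 84 mm, 0.3 kg. Origin: centre of its underside below the handle; x runs along the tray to the nest end, z up. Floor 8 mm thick, x = -88 to +132 mm, y = -42 to +42 mm; low side walls up to z = 22 mm. Two spare maple strips lie loose at x = -66 and -39 mm, tops at z = 20 mm. Nest at x = +110 mm.
- tray_handle (a point): Grip point in the handle, an upright board across the tray at tray x = 0: 14 mm thick along tray x, 60 mm wide in y, top at tray z = 64 mm (below 32 mm as wide as the tray). The point is 52 mm above the tray's underside. Grip from above, one finger on either side in x; nothing near it stands above tray z = 24 mm.
- tray_nest (a point): Centre of the nest's floor, 110 mm from the handle along tray x, 8 mm above the tray's underside. The nest is a pocket 23 x 65 mm with walls up to tray z = 23 mm.
- key_core: Space-bar core: pale maple strip 19 x 62 x 12 mm, loose in the nest of the tray; origin at the centre of its underside.
- key_facing: Dark walnut facing, 19 x 62 x 6 mm, 12 g, loose on top of the core in the nest, its upper half above the nest's walls; origin at the centre of its underside, 20 mm above the tray's underside.
- press: Green lever press on a plywood board, fixed. Origin on the table below the foot's axis; x from the open front to the column, y to the lever's side, z up. Board top z = 18 mm, x = -170 to +100, y = -85 to +85 mm. Head: x = -28 to +88, y = -78 to +30, z = 127 to 213 mm, ram up to 265; column from x = +44 mm. Lever, hub and ball move before the head, x = -55 to -30 mm.
- press_seat (a point): Where the tray's origin lies when home: press x = -110, y = 0, z = 18 mm, tray x along press x. Rear fence face at press x = +22 mm, 18 mm high. Side guides: inner faces at y = -45 and +45 mm, 11 mm high, x = -45 to +10 mm, flared in front to x = -75. Bring the tray down in front of the head (origin 95 mm before this point), then slide it in low under the foot.
- foot_face (a point): Centre of the underside of the press foot (rubber faced, 12 x 42 mm). Lever up, it is 76 mm above the table; it comes straight down onto the facing, whose top is 44 mm above the table with the tray home.
- press_lever (a joint): Lever angle (rad): 0 up at rest, grows as the knob swings down, stop at 1.30. The ram goes down 35 mm per rad. With the tray home the foot meets the facing at about 0.91; the green band is 1.03 to 1.17, middle 1.10. A return spring lifts it: holding at 1.10 takes about 7 N down on the knob.
- press_foot (a joint): How far the foot's spring has given (m); 2500 N/m, 5 N preload. 0 while the foot hangs free; 0.004 to 0.009 green: the sleeve's lower edge stands on the green ring of the stem (white ring above it, red below); red beyond 0.009, solid at 0.012.
- lever_knob (a point): Centre of the black ball knob, 32 mm across, 190 mm from lever_hinge. At lever angle q it is at hinge + 190 mm x (cos(0.87 - q) along press y, sin(0.87 - q) up): 315 mm above the table at rest, 127 mm at q = 1.10. Pinch it from above across press x, or push it from above; the ball can turn between the fingers.
- lever_hinge (a point): Point on the lever's axis, in the press frame at x = -39, y = -35, z = 170 mm; the axis runs along press x.
- sand_block: Bystander: brown sanding block, 62 x 105 x 30 mm, origin under its centre.
- pencil: Bystander: yellow pencil, 170 mm long, origin under its centre.
- red_clamp: Bystander: red spring clamp, 51 x 98 x 20 mm, origin under its centre.
- folded_abrasive: Bystander: folded yellow abrasive sheet, 62 x 112 x 14 mm, origin under its centre.
- dark_offcut: Bystander: dark walnut offcut, 22 x 95 x 22 mm, origin under its centre.

How it is judged:
On the way, in this order (a step that is already met when the one before it is completed fails the run):
1. the tray lies home between the press's guides, back against the fence, let go (x of glue_tray in the frame of press between -0.117 and -0.105 m and y of glue_tray in the frame of press between -0.006 and 0.006 m and z of glue_tray in the frame of press between 0.015 and 0.021 m and angle between the x axis of glue_tray and the x axis of press, either way round below 0.07 rad and x of tray_nest in the frame of press above -0.01 m and contact force between each of the fingers, the arm and glue_tray below 0.2 N), for 0.3 s.
2. the foot bears on the facing with its spring in the green band for two seconds (x of glue_tray in the frame of press between -0.117 and -0.105 m and y of glue_tray in the frame of press between -0.006 and 0.006 m and z of glue_tray in the frame of press between 0.015 and 0.021 m and angle between the x axis of glue_tray and the x axis of press, either way round below 0.07 rad and x of tray_nest in the frame of press above -0.01 m and value of joint press_foot between 0.004 and 0.009 m and contact force between press and key_facing above 6 N), for 1.8 s.
At the end, for the whole second after the job is handed in: Tray flat and at rest on the press board, untouched, within 7 mm of the fence, 6 mm of the middle, 4 degrees of straight; facing in the nest on its core; the robot holds the lever so that the foot presses the facing (over 6 N) with its spring given 4 to 9 mm (green) (all of step 2 and contact force between each of the fingers, the arm and glue_tray below 0.2 N and contact force between any of the fingers, the arm and press above 1 N and x of key_facing in the frame of glue_tray between 0.106 and 0.114 m and z of key_facing in the frame of glue_tray between 0.017 and 0.022 m and linear speed of glue_tray below 0.02 m/s); the arm keeps its last pose, push and grip.
It fails at once if the tray tips more than 14 degrees (angle between glue_tray's own z axis and vertical above 0.25 rad).
It fails at once if the facing slides off the core (horizontal distance between key_facing and key_core above 0.01 m).
It fails at once if the foot's spring is squeezed well into the red (value of joint press_foot above 0.01 m).
It fails at once if another thing on the table is pushed away by more than 3 cm (distance of any of sand_block, pencil, red_clamp, folded_abrasive, dark_offcut from where it was at the start of the episode above 0.03 m).
It also fails if it takes over 72 s, if anything falls off the work surface, if the arm or the gripper's body presses on something with over 40 N, if the wrist force passes 120 N, or if a joint passes its speed limit or range.

## Working session

There is one attempt and no reset: what is moved stays moved. The work goes in short steps, Python scripts to look and compute and a shell command to move; the robot and the scene stay as the last step left them, time stands still between calls to the robot, and variables do not carry over. Pictures are saved under pics/ and viewed, at most 10 in all, crops included, and the job is handed in when it is done.

```bash
mkdir -p pics; ls; python3 - <<'E'
from rig import *
import cv2,numpy as np
np.set_printoptions(precision=4,suppress=True)
s=observe();print(s)
for n in ("side","top"):
    im,d=grab_frame(n);cv2.imwrite(f"pics/{n}0.png",im[:,:,::-1]);np.savez(f"{n}0.npz",im=im,d=d);print(n,camera_params(n))
E
```

```text
pics
{'clock': 0.0, 'joint_positions': array([1.0894, 0.314 , 0.045 , 1.3036, 0.    , 1.4312]), 'dq': array([-0.0004,  0.0001,  0.0005,  0.0017, -0.0012, -0.0001]), 'tau': array([  0.0006, -48.0623,  29.8534,   0.0193,   0.0001,  -0.    ]), 'tool_pos': array([0.1925, 0.5413, 0.2304]), 'ee_rot': array([ 0.1701,  0.9854, -0.0009, -0.0003]), 'contact_force': array([-0.2098,  0.4385,  1.2699]), 'wrist_torque': array([ 0.0022,  0.0185, -0.0072]), 'grasp_force': 0.0, 'gripper_width': 0.08576961326816147}
side {'fovy': 56.06741088597945, 'cx': 273.53624873501883, 'cy': 203.60550829828026, 'R': array([[ 1.    , -0.008 , -0.0052],
       [-0.0086, -0.5171, -0.8559],
       [ 0.0042,  0.8559, -0.5171]]), 't': array([-0.575 ,  0.1756,  1.3013])}
top {'fovy': 44.05821546823239, 'cx': 277.73493138743675, 'cy': 213.47190917065896, 'R': array([[ 0.0403, -0.9992,  0.0044],
       [-0.9773, -0.0403, -0.2081],
       [ 0.2081,  0.0041, -0.9781]]), 't': array([-0.0427,  0.5858,  1.5322])}
```

View pics/side0.png

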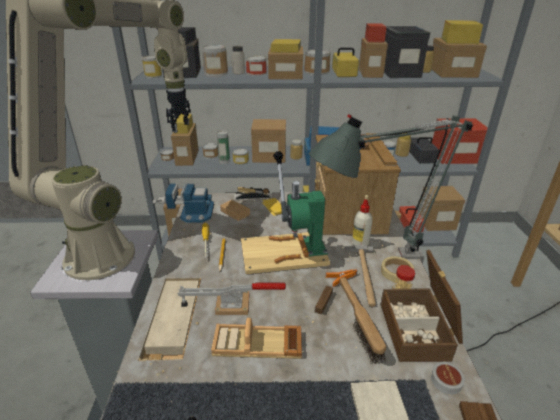

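View pics/top0.png

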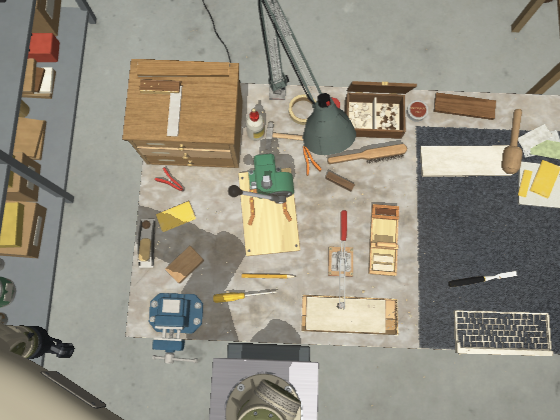

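The side view shows the tray at px (257,340), the press at (300,230) and its knob at (278,157). In the top view the tray is at (384,240) with the nest end up, the press board at (270,225) and the knob at (234,191).

```bash
cat > h.py <<'E'
from rig import *
import cv2,numpy as np
np.set_printoptions(precision=4,suppress=True)
def cloud(n,im,d):
    c=camera_params(n);f=210/np.tan(np.radians(c["fovy"])/2)
    v,u=np.mgrid[0:420,0:560]
    P=np.dstack([(u-c["cx"])/f*d,(v-c["cy"])/f*d,d])
    W=(P-np.array(c["t"]))@np.array(c["R"]); W[d==0]=np.nan
    return W
def rect(W,m):
    p=W[m][:,:2].astype(np.float32)*1000
    (c,s,a)=cv2.minAreaRect(p); return np.array(c),np.array(s),a,m.sum()
E
python3 - <<'E'
from h import *
for n in("top","side"):
    z=np.load(n+"0.npz");W=cloud(n,z["im"],z["d"]);im=z["im"].astype(int)
    box=(slice(195,280),slice(362,405)) if n=="top" else (slice(315,362),slice(205,310))
    b=np.zeros((420,560),bool);b[box]=1
    Z=W[...,2]
    print(n,"table z",np.nanmedian(Z[275:295,300:330] if n=="top" else Z[370:375,150:300]))
    print("tray",rect(W,b&(Z>.012)&(Z<.03)))
    print("trayall",rect(W,b&(Z>.006)&(Z<.09)))
    m=b&(Z>.045)&(Z<.08);print("handle",rect(W,m),np.nanmedian(Z[m]), np.mean(W[m],0))
    dk=b&(im.sum(2)<230)&(Z>.01);print("facing",rect(W,dk),np.nanmedian(W[dk],0))
    b[:]=0
    if n=="top": b[165:260,225:305]=1
    else: b[230:275,235:335]=1
    print("board",rect(W,b&(Z>.012)&(Z<.024)))
    b[:]=0
    if n=="top": b[180:203,225:243]=1
    else: b[150:165,270:287]=1
    k=b&(Z>.25)&(im.sum(2)<200)
    print("knob",rect(W,k),np.nanmean(W[k],0),np.nanmax(Z[k]))
    b[:]=0
    if n=="top": b[140:205,240:305]=1;print("head",rect(W,b&(Z>.19)&(Z<.225)&(im[...,1]>im[...,0]*1.3)))
E
```

```text
top table z 5.744353589264366e-05
tray (array([ 528.1713, -352.4472]), array([ 85.5764, 220.5839]), 87.49211120605469, np.int64(1049))
trayall (array([ 540.3913, -354.2949]), array([265.3842, 134.6293]), 0.44384098052978516, np.int64(1805))
handle (array([ 505.3342, -350.5209]), array([13.9549, 57.5634]), 0.8735799193382263, np.int64(103)) 0.061600973840141744 [ 0.5047 -0.3499  0.061 ]
facing (array([ 617.96  , -370.5926]), array([39.7645, 18.6643]), 86.93273162841797, np.int64(8)) [ 0.627  -0.3734  0.0187]
board (array([620.2834,  12.8674]), array([317.9775, 204.8603]), 15.547904968261719, np.int64(2737))
knob (array([586.3906,  94.8819]), array([28.3711, 26.0403]), 65.7860336303711, np.int64(109)) [0.5862 0.0939 0.3246] 0.33651453904641926
head (array([674.1688,  -0.9736]), array([113.1939, 103.298 ]), 6.294942855834961, np.int64(912))
side table z 0.0005117828991633075
tray (array([ 530.3852, -354.6161]), array([ 90.3739, 220.4814]), 88.18907928466797, np.int64(1471))
trayall (array([ 530.3852, -354.6161]), array([ 90.3739, 220.4814]), 88.18907928466797, np.int64(2735))
handle (array([ 509.146, -355.205]), array([59.8588, 14.1419]), 86.330078125, np.int64(142)) 0.06258020017366964 [ 0.5095 -0.3609  0.0606]
facing (array([ 577.8555, -362.7392]), array([ 77.3554, 125.0507]), 88.33836364746094, np.int64(183)) [ 0.6188 -0.3647  0.0263]
board (array([621.3383,  12.2416]), array([236.3035, 322.6393]), 86.02168273925781, np.int64(2083))
knob (array([591.7196,  85.7611]), array([31.3587, 25.1153]), 2.3043079376220703, np.int64(95)) [0.5914 0.0847 0.3167] 0.33269887683631477
```

```bash
cat >> h.py <<'E'
from scipy.spatial.transform import Rotation as Ro
def goal(p,yaw):
    "shift (mm, tool axes now) and turn to bring TCP to p, tool y at world angle yaw (mod pi)"
    s=observe();R=Ro.from_quat(s["ee_rot"]).as_matrix()
    cur=np.arctan2(R[1,1],R[0,1]);dw=(yaw-cur+np.pi/2)%np.pi-np.pi/2
    print("t",s["clock"],"tcp",s["tool_pos"],"F",s["contact_force"],"shift mm",R.T@(np.array(p)-s["tool_pos"])*1000,"turn",-dw,"cur yaw",cur,"j6",s["joint_positions"][5],"toolz",R[:,2])
E
python3 - <<'E'
from h import *
for n in("top","side"):
    z=np.load(n+"0.npz");W=cloud(n,z["im"],z["d"]);im=z["im"].astype(int);Z=W[...,2]
    m=(abs(Z-.018)<.007)&(abs(W[...,0]-.6)<.25)&(abs(W[...,1])<.2)&(im[...,0]>150)&(im[...,0]-im[...,2]>40)
    k,l,st,_=cv2.connectedComponentsWithStats(m.astype(np.uint8));i=1+np.argmax(st[1:,4]);m=l==i
    r=rect(W,m);print(n,"board",r,st[i])
    p=W[m]
    # left/right edges by row of x
    for sgn in(-1,1):
        E=[]
        for x in np.arange(.49,.60,.006):
            q=p[abs(p[:,0]-x)<.004]
            if len(q)>5:E.append((x,(sgn*q[:,1]).max()*sgn))
        print("edge",np.polyfit(*np.array(E).T,1) if len(E)>3 else E)
    print("front x",np.percentile(p[:,0],[0,.5,2]))
    h=(abs(W[...,0]-.67)<.12)&(abs(W[...,1])<.12)&(Z>.18)&(Z<.235)&(im[...,1]>im[...,0]+15)
    print("head",rect(W,h))
    r_=(abs(W[...,0]-.67)<.12)&(abs(W[...,1])<.12)&(Z>.24)&(Z<.275);print("ram",rect(W,r_),np.nanmedian(W[r_],0))
goal([.507,-.353,.23],-.037)
E
```

```text
top board (array([567.3675,   6.2427]), array([194.7082, 169.7697]), 8.314311027526855, np.int64(2606)) [ 240  194   60   62 2606]
edge [ 0.1545 -0.1654]
edge [0.1501 0.0058]
front x [0.4603 0.4647 0.4709]
head (array([673.5537,   3.8604]), array([112.7727, 119.2671]), 5.5621747970581055, np.int64(977))
ram (array([694.8392,  63.8664]), array([214.897 ,  74.2707]), 18.789649963378906, np.int64(185)) [0.6413 0.0491 0.2597]
side board (array([583.649 ,   5.6532]), array([221.0684, 176.8549]), 8.314896583557129, np.int64(1684)) [ 241  236   75   35 1684]
edge [ 0.1417 -0.1633]
edge [-0.2751  0.2221]
front x [0.4638 0.4687 0.4757]
head (array([674.6716,  -9.2196]), array([112.7671, 103.4372]), 10.00200080871582, np.int64(771))
ram (array([697.3234,  62.2905]), array([210.2316,  73.9927]), 21.794925689697266, np.int64(186)) [0.6434 0.0431 0.2545]
t 0.1 tcp [0.1925 0.5413 0.2305] F [ 0.158  0.006 -0.868] shift mm [-596.0193 -737.2235    1.5618] turn 1.2660526898155584 cur yaw 1.2290526898155585 j6 1.4311776340116882 toolz [-0.0007 -0.0015 -1.    ]
```

```bash
python3 - <<'E'
from h import *
z=np.load("top0.npz");im=z["im"][130:270,215:325];cv2.imwrite("pics/c1.png",cv2.resize(im[:,:,::-1],None,fx=4.2,fy=4.2,interpolation=3))
E
```

```text
(no output)
```

View pics/c1.png

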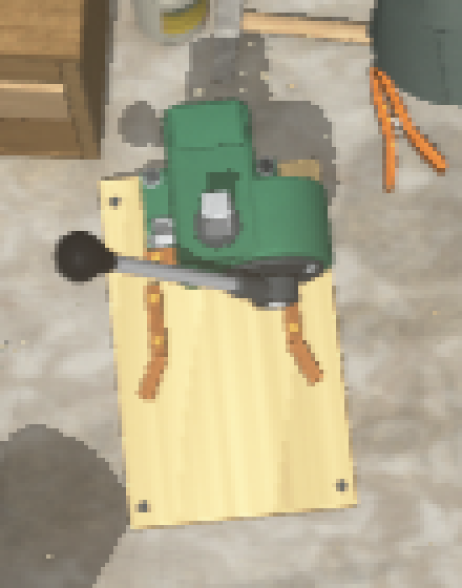

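The crop shows the press board turned about 8°, open front at the bottom, guides at (155,330) and (300,340), and the knob at (82,257).

```bash
python3 - <<'E'
from h import *
import rig
print([ (k,getattr(rig,k)) for k in dir(rig) if "grip" in k.lower() or "depth" in k.lower()])
z=np.load("top0.npz");W=cloud("top",z["im"],z["d"])
a=np.array([.193,.542]);b=np.array([.507,-.353]);L=np.linalg.norm(b-a);u=(b-a)/L
q=W[...,:2]-a;s=q@u;t=q@np.array([-u[1],u[0]])
for lo in np.arange(0.05,1.0,.1):
    m=(s>lo)&(s<lo+.1)&(abs(t)<.11);print(round(lo,2),np.nanmax(W[...,2][m]) if m.any() else None)
E
```

```text
[('grip_depth', 0.0187)]
0.05 0.7406401512610912
0.15 0.7364534353818863
0.25 0.11228608891692915
0.35 0.036711100952266464
0.45 0.02886656128694129
0.55 0.028453971240557645
0.65 0.028523495615430675
0.75 0.0867317482969093
0.85 0.08054978288308579
0.95 0.07322311717477467
```

```bash
python3 -m handwheel '[100,-37,-46,0,0.18, 100,-74,-92,0,0.36, 100,-111,-138,0,0.54, 100,-149,-184,0,0.72, 100,-186,-230,0,0.9]' 40; python3 -c "
from h import *
goal([.507,-.353,.15],-.037)"
```

```text
clock: 0.72
tool_pos: [0.291, 0.261, 0.2311]
ee_rot: [0.584, 0.812, 0.0, 0.0]
contact_force: [1.7, 0.5, 0.4]
gripper_width: 0.0849
grasp_force: 0.0
t 0.725 tcp [0.291  0.261  0.2311] F [1.681  0.4663 0.3668] shift mm [-650.7814    9.4717   81.15  ] turn 0.3607251878798956 cur yaw 0.32372518787989574 j6 1.7721153669170264 toolz [ 0.0002 -0.     -1.    ]
```

```bash
python3 -m handwheel '[100,-60,1,0,0.1, 100,-120,2,0,0.2, 100,-180,3,0,0.3, 100,-240,4,0,0.36, 100,-300,5,0,0.36]'; python3 -c "
from h import *
goal([.507,-.353,.15],-.037)"
```

```text
clock: 1.35
tool_pos: [0.3927, -0.0215, 0.2313]
ee_rot: [0.718, 0.696, 0.0, 0.0]
contact_force: [1.7, 0.1, 0.9]
gripper_width: 0.0851
grasp_force: 0.0
t 1.35 tcp [ 0.3927 -0.0215  0.2313] F [1.7127 0.1412 0.9411] shift mm [-327.6662  124.7764   81.2384] turn 0.0051165560079033945 cur yaw -0.0318834439920965 j6 1.3427610600445887 toolz [ 0.0005  0.0002 -1.    ]
```

```bash
python3 -m handwheel '[100,-58,22,0,0.005, 100,-116,44,0,0.005, 100,-174,66,0,0.005, 100,-232,88,20,0.005, 100,-282,110,50,0.005]'; python3 -c "
from h import *
goal([.507,-.353,.15],-.037)
im,d=grab_frame('top');W=cloud('top',im,d);cv2.imwrite('pics/a.png',im[:,:,::-1])
im,d=grab_frame('side');W=cloud('side',im,d);cv2.imwrite('pics/b.png',cv2.resize(im[260:375,170:330,::-1],None,fx=4,fy=4,interpolation=3))
"
```

```text
clock: 1.98
tool_pos: [0.4938, -0.3055, 0.1824]
ee_rot: [0.72, 0.694, 0.0, 0.001]
contact_force: [0.5, -0.4, 0.5]
gripper_width: 0.0857
grasp_force: 0.0
t 1.975 tcp [ 0.4938 -0.3055  0.1824] F [ 0.4941 -0.3976  0.4504] shift mm [-46.9107  14.891   32.4634] turn 1.3373674296435212e-05 cur yaw -0.036986626325703674 j6 0.9153810773028261 toolz [ 0.0018 -0.0012 -1.    ]
```

View pics/b.png

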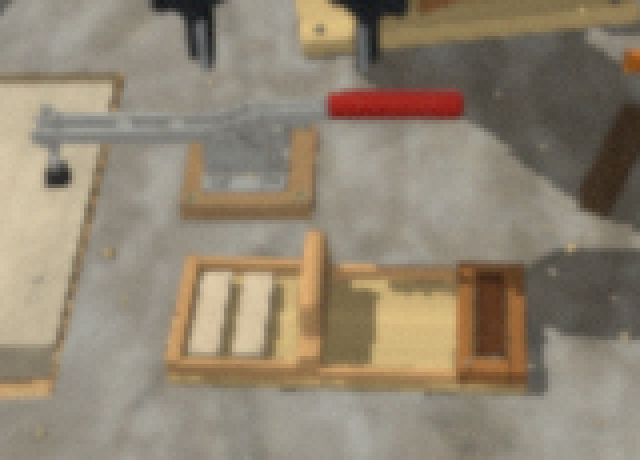

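The crop shows the fingers above and the tray with its handle at (313,280), strips left and the facing in its nest at (490,315); the gripper's way down is clear.

```bash
python3 -m handwheel '[100,-47,15,32,0, 100,-47,15,80,0, 100,-47,15,125,0, 100,-47,15,148,0, 100,-47,15,148,0]'; python3 -m handwheel '[20,0,0,0,0, 0,0,0,0,0, 0,0,0,0,0, 0,0,0,0,0, 0,0,0,0,0]' 60; python3 -c "
from h import *
goal([.507,-.353,.15],-.037)"
```

```text
clock: 2.7
tool_pos: [0.5045, -0.3482, 0.0324]
ee_rot: [0.72, 0.694, -0.0, -0.003]
contact_force: [-0.1, 0.8, 1.0]
gripper_width: 0.0854
grasp_force: 0.0
clock: 3.32
tool_pos: [0.5069, -0.3508, 0.0354]
ee_rot: [0.72, 0.694, 0.0, 0.001]
contact_force: [1.3, -0.2, 5.7]
gripper_width: 0.0129
grasp_force: 59.6
t 3.325 tcp [ 0.5069 -0.3508  0.0354] F [ 1.3045 -0.2006  5.7067] shift mm [  -2.2835    0.3232 -114.5758] turn 0.0010384185768759213 cur yaw -0.035961581423124125 j6 0.8711342020397685 toolz [ 0.0016 -0.0011 -1.    ]
```

```bash
python3 -m handwheel '[0,0,0,-5,0, 0,0,0,-20,0, 0,0,0,-45,0, 0,0,0,-75,0, 0,0,0,-100,0]'; python3 -m handwheel '[0,0,0,-10,0, 0,0,0,-16,0, 0,0,0,-16,0]' ; python3 -c "
from h import *
goal([.438,-.015,.155],.148)"
```

```text
clock: 3.95
tool_pos: [0.5062, -0.3503, 0.136]
ee_rot: [0.72, 0.694, 0.0, 0.0]
contact_force: [-0.2, 0.1, -3.0]
gripper_width: 0.0128
grasp_force: 58.6
clock: 4.32
tool_pos: [0.5061, -0.3501, 0.15]
ee_rot: [0.72, 0.694, 0.0, -0.0]
contact_force: [-0.1, -0.4, -3.8]
gripper_width: 0.0131
grasp_force: 58.6
t 4.325 tcp [ 0.5061 -0.3501  0.15  ] F [-0.1148 -0.3577 -3.7516] shift mm [332.466  -80.0674  -4.7612] turn -0.18396882265308268 cur yaw -0.03596882265308279 j6 0.8711052583140813 toolz [-0.0006  0.0006 -1.    ]
```

```bash
python3 -m handwheel '[0,10,-2,0,-0.01, 0,30,-7,0,-0.03, 0,55,-13,0,-0.05, 0,80,-19,0,-0.07, 0,105,-25,0,-0.09]';  python3 -m handwheel '[0,25,-6,0,-0.02, 0,50,-12,0,-0.04, 0,75,-18,0,-0.06, 0,100,-24,0,-0.08, 0,125,-30,0,-0.09]' ; python3 -c "
from h import *
goal([.438,-.015,.12],.148)"
```

```text
clock: 4.95
tool_pos: [0.4841, -0.2427, 0.1495]
ee_rot: [0.687, 0.726, 0.0, -0.001]
contact_force: [1.4, 0.5, -3.2]
gripper_width: 0.013
grasp_force: 58.6
clock: 5.58
tool_pos: [0.4475, -0.1197, 0.1501]
ee_rot: [0.654, 0.756, 0.0, -0.0]
contact_force: [0.2, 0.4, -3.2]
gripper_width: 0.0133
grasp_force: 58.6
t 5.575 tcp [ 0.4475 -0.1197  0.1501] F [ 0.2366  0.3689 -3.1557] shift mm [104.9307   5.78    30.1344] turn -0.002969006664165885 cur yaw 0.14503099333583405 j6 0.9906497059173427 toolz [-0.0006  0.0006 -1.    ]
```

```bash
python3 -m handwheel '[0,25,1,0,-0.003, 0,50,2,0,-0.003, 0,75,4,10,-0.003, 0,95,5,20,-0.003, 0,105,6,30,-0.003]';  python3 -m handwheel '[0,0,0,15,0, 0,0,0,30,0, 0,0,0,38,0,0,0,0,38,0]' ; cat > t.py <<'E'
from h import *
import sys
for n in("top","side"):
    im,d=grab_frame(n);W=cloud(n,im,d);Z=W[...,2];cv2.imwrite(f"pics/{n}{sys.argv[1]}.png",im[:,:,::-1]);np.savez(f"{n}1.npz",im=im,d=d)
    o=np.array([.641,.015]);c,s=np.cos(.148),np.sin(.148)
    P=(W[...,:2]-o)@np.array([[c,-s],[s,c]])*1000   # press frame
    V=np.dstack([P/1000,Z])
    im=im.astype(int)
    wall=(im[...,0]-im[...,2]>35)&(Z>.028)&(Z<.07)&(P[...,0]<20)&(P[...,0]>-330)&(abs(P[...,1])<75)
    print(n,"tray",rect(V,wall))
    np.save(n+"P.npy",np.dstack([P,Z*1000]))
goal([.438,-.015,.06],.148)
E
python3 t.py 2
```

```text
clock: 6.2
tool_pos: [0.4384, -0.0151, 0.1198]
ee_rot: [0.653, 0.758, -0.0, -0.0]
contact_force: [0.7, -0.9, -3.7]
gripper_width: 0.0132
grasp_force: 58.6
clock: 6.7
tool_pos: [0.4386, -0.0165, 0.0819]
ee_rot: [0.653, 0.757, -0.0, -0.001]
contact_force: [0.0, 1.0, -3.5]
gripper_width: 0.0131
grasp_force: 58.7
top tray (array([-138.5557,  -13.513 ]), array([316.3309, 131.6362]), 13.54940128326416, np.int64(178))
side tray (array([-140.8096,   -3.3679]), array([299.9108, 130.1832]), 0.7699490785598755, np.int64(1222))
t 6.8 tcp [ 0.4395 -0.0167  0.0827] F [-0.3682 -0.5889 -3.042 ] shift mm [ 1.8925 -1.2587 22.734 ] turn -0.0012149531490850407 cur yaw 0.146785046850915 j6 1.2031326467018528 toolz [ 0.0005 -0.0001 -1.    ]
```

```bash
python3 -c "
import cv2
a=cv2.imread('pics/side2.png')[180:285,190:340];b=cv2.imread('pics/top2.png')[130:300,210:320]
a=cv2.resize(a,(600,420),interpolation=3);b=cv2.resize(b,None,fx=600/170*.7,fy=420/170,interpolation=3)
b=cv2.resize(b,(199,420)) if b.shape[1]>199 else b
cv2.imwrite('pics/c2.png',a)"
```

```text
(no output)
```

View pics/c2.png

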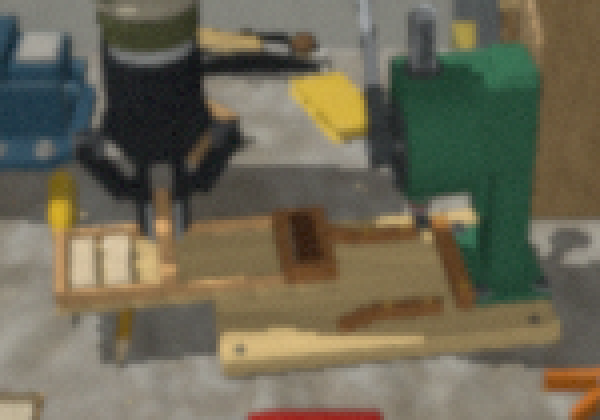

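The crop shows the tray held level over the board's front end, strips and facing (305,238) in place, guides at (390,312) and (370,235) ahead, in line.

```bash
python3 - <<'E'
from h import *
for n in("side","top"):
    P=np.load(n+"P.npy");im=np.load(n+"1.npz")["im"].astype(int)
    br=(im[...,0]-im[...,2]>35)
    for sg in(1,-1):
        g=br&(abs(P[...,2]-28)<5)&(P[...,0]>-40)&(P[...,0]<5)&(sg*P[...,1]>30)&(sg*P[...,1]<70)
        if g.sum()>3: print(n,"guide",sg,g.sum(),np.percentile(P[g][:,1],[3,20,50,80,97]))
    # tray side wall tops z~69, x from -190 to -90
    for x0,x1 in((-270,-210),(-190,-115),(-110,-75)):
        t=br&(P[...,2]>62)&(P[...,2]<76)&(P[...,0]>x0)&(P[...,0]<x1)&(abs(P[...,1])<60)
        if t.sum()>3: print(n,"tray",x0,t.sum(),np.percentile(P[t][:,1],[1,5,50,95,99]),"xmax",P[t][:,0].max())
    f=br&(abs(P[...,2]-36)<5)&(P[...,0]>10)&(P[...,0]<45)&(abs(P[...,1])<60)
    if f.sum(): print(n,"fence",f.sum(),np.percentile(P[f][:,0],[3,50,97]))
E
```

```text
side guide 1 46 [40.6295 44.2971 46.6442 51.4213 56.4562]
side guide -1 51 [-58.0646 -56.14   -53.8003 -49.8621 -45.1171]
side tray -270 212 [-49.3051 -47.2508  -9.7273  33.8707  37.2597] xmax -210.2512072796691
side tray -190 74 [-50.6558 -49.8193 -43.4377  36.7745  38.9809] xmax -115.01080503561907
side tray -110 144 [-48.635  -46.4635 -17.0683  30.7841  35.5482] xmax -75.16670218636085
side fence 90 [23.1836 29.2108 35.9172]
top guide 1 53 [37.6466 47.5601 52.4114 56.5127 67.7545]
top guide -1 30 [-58.821  -52.8424 -48.2234 -44.0367 -35.7109]
top tray -270 29 [-43.8308 -43.6984 -41.3185 -33.9579 -30.4201] xmax -220.40019520780905
top fence 22 [23.1381 29.0251 34.9675]
```

```bash
python3 -m handwheel '[0,3,-1,8,0, 0,3,-1,18,0, 0,3,-1,25,0, 0,3,-1,27,0, 0,3,-1,27,0]' ; python3 -c "
from h import *
goal([.641-.110*.98907,.015-.110*.14746+.001,.055],.148)"
```

```text
clock: 7.42
tool_pos: [0.4377, -0.0137, 0.0553]
ee_rot: [0.653, 0.757, -0.0, -0.0]
contact_force: [-0.0, 0.9, -3.3]
gripper_width: 0.013
grasp_force: 58.7
t 7.425 tcp [ 0.4377 -0.0137  0.0553] F [-0.0143  0.8557 -3.2733] shift mm [-0.4927 95.4389  0.2302] turn -0.0010305144254929566 cur yaw 0.14696948557450693 j6 1.2087609636839365 toolz [-0.0004  0.0001 -1.    ]
```

```bash
python3 -m handwheel '[0,0,5,0,0, 0,0,17,0,0, 0,0,32,0,0, 0,0,47,0,0, 0,0,58,0,0]' ; python3 -m handwheel '[0,0,8,0,0, 0,0,18,0,0, 0,0,26,0,0, 0,0,32,0,0, 0,0,32,0,0]' ; python3 t.py 3;python3 -c "
from h import *
goal([.641-.110*.98907,.015-.110*.14746+.001,.055],.148)"
```

```text
clock: 8.05
tool_pos: [0.4967, -0.005, 0.0554]
ee_rot: [0.653, 0.757, 0.0, 0.0]
contact_force: [0.2, -0.1, -3.5]
gripper_width: 0.0131
grasp_force: 58.7
clock: 8.68
tool_pos: [0.5273, -0.0005, 0.0555]
ee_rot: [0.653, 0.757, 0.0, 0.0]
contact_force: [-0.0, 0.8, -2.9]
gripper_width: 0.0127
grasp_force: 58.7
top tray (array([-128.3066,  -45.1521]), array([ 17.7954, 154.4148]), 78.16146850585938, np.int64(88))
side tray (array([-92.3611,  -0.7411]), array([132.5638, 219.6389]), 89.4857406616211, np.int64(1084))
t 8.775 tcp [ 0.5265 -0.0005  0.0554] F [-0.4999 -0.8363 -3.0703] shift mm [ -1.3629 -89.6654  -4.5863] turn -0.0010768972924570797 cur yaw 0.14692310270754286 j6 1.2703251288901778 toolz [-0.0005  0.0001 -1.    ]
t 8.775 tcp [ 0.5265 -0.0005  0.0554] F [-0.4999 -0.8363 -3.0703] shift mm [-0.5344  5.6881  0.3666] turn -0.0010768972924570797 cur yaw 0.14692310270754286 j6 1.2703251288901778 toolz [-0.0005  0.0001 -1.    ]
```

```bash
python3 -m handwheel '[0,0,2,0,0, 0,0,4,0,0, 0,0,4,0,0]' ; python3 -m handwheel '[0,0,1,0,0, 0,0,2,0,0, 0,0,2,0,0]';python3 -m handwheel '[0,0,1,0,0, 0,0,2,0,0, 0,0,2,0,0]'
```

```text
clock: 9.15
tool_pos: [0.531, 0.0, 0.0555]
ee_rot: [0.653, 0.757, 0.0, 0.0]
contact_force: [0.3, -0.4, -2.9]
gripper_width: 0.0129
grasp_force: 58.7
clock: 9.52
tool_pos: [0.5324, 0.0004, 0.0553]
ee_rot: [0.653, 0.757, -0.0, -0.0]
contact_force: [-2.1, -0.2, -2.7]
gripper_width: 0.0134
grasp_force: 58.8
clock: 9.9
tool_pos: [0.5324, 0.0005, 0.0549]
ee_rot: [0.653, 0.757, -0.002, -0.001]
contact_force: [-5.5, -1.9, -0.2]
gripper_width: 0.013
grasp_force: 59.2
```

```bash
python3 -m handwheel '[0,0,-1,1,0, 0,0,-1,2,0, 0,0,-1,2,0]' ; python3 -m handwheel '[0,0,0,1,0, 0,0,0,1,0]'
```

```text
clock: 10.28
tool_pos: [0.5322, 0.0005, 0.0535]
ee_rot: [0.653, 0.757, -0.001, -0.001]
contact_force: [-6.5, -1.0, 2.1]
gripper_width: 0.0132
grasp_force: 59.6
clock: 10.52
tool_pos: [0.5323, 0.0005, 0.0534]
ee_rot: [0.653, 0.757, -0.001, -0.001]
contact_force: [-9.6, -1.5, 9.4]
gripper_width: 0.0131
grasp_force: 60.9
```

```bash
python3 -m handwheel '[20,0,0,-1,0, 45,0,0,-1,0, 45,0,0,-1,0, 45,0,0,-1,0]'; python3 -m handwheel '[45,0,0,-20,0, 45,0,-5,-50,0, 45,0,-20,-90,0, 45,0,-50,-130,0, 45,0,-90,-150,0]' ; python3 t.py 4; python3 - <<'E'
from h import *
P=np.load("sideP.npy");im=np.load("side1.npz")["im"].astype(int)
d=(P[...,2]>36)&(P[...,2]<52)&(abs(P[...,0])<45)&(abs(P[...,1])<45)
print("nest area z36-52",d.sum(),np.percentile(P[d],[2,50,98],axis=0))
h=(P[...,2]>72)&(P[...,2]<86)&(P[...,0]>-140)&(P[...,0]<-80)&(abs(P[...,1])<45)
print("handle",h.sum(),P[h].mean(0),np.percentile(P[h],[2,98],axis=0))
a=cv2.imread('pics/side4.png')[190:285,200:340];cv2.imwrite('pics/c4.png',cv2.resize(a,(700,475),interpolation=3))
E
```

```text
clock: 11.02
tool_pos: [0.5343, 0.0005, 0.0536]
ee_rot: [0.653, 0.757, 0.0, 0.0]
contact_force: [-0.4, -0.1, 0.2]
gripper_width: 0.0385
grasp_force: 0.0
clock: 11.65
tool_pos: [0.4456, -0.0131, 0.2057]
ee_rot: [0.653, 0.757, 0.001, 0.002]
contact_force: [0.9, 0.3, 0.5]
gripper_width: 0.0382
grasp_force: 0.0
top tray (array([ 0.7664, 55.9687]), array([ 6.7235, 12.8928]), 80.99382019042969, np.int64(7))
side tray (array([-88.7353,  -2.5577]), array([215.9434, 134.2379]), 0.703061580657959, np.int64(824))
t 11.75 tcp [ 0.443  -0.0128  0.2059] F [ 0.2176  0.0914 -0.1139] shift mm [ -1.2884  -5.6116 145.9342] turn -0.0015849482092178402 cur yaw 0.14641505179078212 j6 1.214027794038771 toolz [ 0.0025 -0.0006 -1.    ]
nest area z36-52 257 [[-32.8193 -43.6006  36.2995]
 [  2.6339  -5.7905  41.2902]
 [ 34.1932  41.1467  46.9226]]
handle 55 [-109.1631   -7.5876   80.0976] [[-115.4285  -32.0637   72.8977]
 [-101.9039   23.9515   84.2056]]
```

View pics/c4.png

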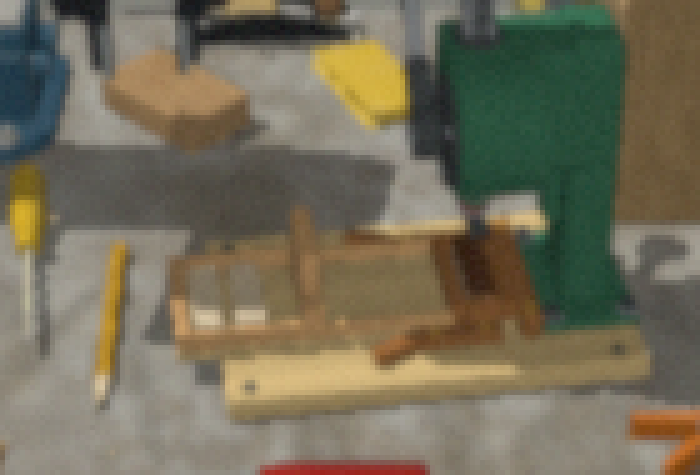

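The crop shows the tray home between the guides against the fence, facing in the nest under the foot at (475,262), strips in place.

```bash
python3 -m handwheel '[100,0,0,-50,0, 100,10,0,-100,0, 100,40,10,-140,0, 100,70,50,-180,0, 100,90,80,-180,0]' ; python3 -c "
from h import *
goal([.590,.095,.375],.148)"
```

```text
clock: 12.38
tool_pos: [0.5133, 0.0895, 0.3864]
ee_rot: [0.653, 0.757, 0.002, 0.002]
contact_force: [0.3, -0.3, 0.2]
gripper_width: 0.0852
grasp_force: 0.0
t 12.375 tcp [0.5133 0.0895 0.3864] F [ 0.326  -0.318   0.1645] shift mm [-5.8569 76.5804 11.8891] turn -0.0004118141117028795 cur yaw 0.14758818588829706 j6 1.4415930477842205 toolz [ 0.0067  0.0004 -1.    ]
```

```bash
python3 -m handwheel '[100,-3,40,10,0, 100,-6,77,12,0, 100,-6,77,12,0, 100,-6,77,12,0]' ; python3 -c "
from h import *
goal([.590,.095,.297],.148)
for n in ('side','top'):
    im,d=grab_frame(n);W=cloud(n,im,d)
    k=(im.astype(int).sum(2)<200)&(abs(W[...,0]-.59)<.028)&(abs(W[...,1]-.09)<.04)&(abs(W[...,2]-.315)<.022)
    print(n,k.sum(),W[k].mean(0),W[k].min(0),W[k].max(0))
    c=im[125:185,245:315] if n=='side' else im[160:230,200:282]
    cv2.imwrite(f'pics/k{n}.png',cv2.resize(c[:,:,::-1],None,fx=6,fy=6,interpolation=3))
"
```

```text
clock: 12.88
tool_pos: [0.5876, 0.0935, 0.3707]
ee_rot: [0.653, 0.757, -0.0, -0.001]
contact_force: [-0.5, -0.1, -0.4]
gripper_width: 0.0854
grasp_force: 0.0
t 12.875 tcp [0.5876 0.0935 0.3707] F [-0.4743 -0.0857 -0.4396] shift mm [ 1.1213  2.649  73.7303] turn -0.0009727647692649999 cur yaw 0.14702723523073494 j6 1.4466090964154787 toolz [-0.0014  0.0001 -1.    ]
side 95 [0.5914 0.0847 0.3167] [0.5758 0.074  0.2974] [0.6068 0.0992 0.3318]<string>:7: RuntimeWarning: Mean of empty slice.
  ret = um.true_divide(
Traceback (most recent call last):
ValueError: zero-size array to reduction operation minimum which has no identity
```

View pics/kside.png

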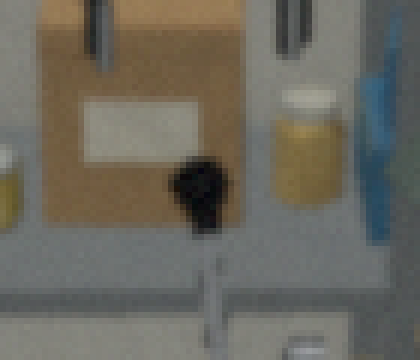

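The crop shows the ball at (200,187) centred below the fingers at (100,·) and (293,·).

```bash
python3 -m handwheel '[100,1,2,30,0, 100,1,2,60,0, 100,1,2,73,0, 100,1,2,73,0]'; python3 -m handwheel '[30,0,0,0,0, 20,0,0,0,0, 20,0,0,0,0, 20,0,0,0,0]' 30 ; python3 -c "
from h import *
goal([.590,.095,.297],.148)"
```

```text
clock: 13.48
tool_pos: [0.5887, 0.0946, 0.2986]
ee_rot: [0.653, 0.757, -0.0, -0.0]
contact_force: [0.1, 0.6, -0.2]
gripper_width: 0.0855
grasp_force: 0.0
clock: 13.98
tool_pos: [0.5902, 0.0948, 0.2993]
ee_rot: [0.653, 0.757, 0.001, 0.001]
contact_force: [2.3, 0.2, 3.4]
gripper_width: 0.0303
grasp_force: 29.4
t 13.975 tcp [0.5902 0.0948 0.2993] F [2.2577 0.2208 3.4336] shift mm [ 0.2143 -0.2117  2.3273] turn -0.0008858332527494905 cur yaw 0.14711416674725059 j6 1.448578530023738 toolz [ 0.0022  0.0004 -1.    ]
```

```bash
python3 -m handwheel '[20,7,0,6,0, 20,14,0,13,0, 20,26,0,27,0, 20,37,0,43,0, 20,47,0,59,0]' ; cat > q.py <<'E'
from h import *
s=observe();p=s["tool_pos"];o=np.array([.641,.015]);c,n=np.cos(.148),np.sin(.148)
d=p[:2]-o;px,py=c*d[0]+n*d[1],-n*d[0]+c*d[1]
y=py+.035;z=p[2]+.0187+.0-.170
print("t",s["clock"],"press xy",px,py,"q",.87-np.arctan2(z,y),"r",np.hypot(y,z),"F",s["contact_force"],s["gripper_width"],s["tool_pos"])
E
python3 q.py
```

```text
clock: 14.6
tool_pos: [0.5833, 0.1419, 0.2387]
ee_rot: [0.653, 0.757, 0.0, 0.001]
contact_force: [4.5, -1.0, 2.3]
gripper_width: 0.0303
grasp_force: 30.2
t 14.6 press xy -0.038383761362021124 0.1340627342456854 q 0.3928529742659505 r 0.19031978829777896 F [ 4.5021 -1.0007  2.2604] 0.030337771099209144 [0.5833 0.1419 0.2387]
```

```bash
python3 -m handwheel '[20,8,0,17,0, 20,14,0,35,0, 20,18,0,54,0, 20,20,0,73,0, 20,20,0,86,0]' ; python3 q.py
```

```text
clock: 15.22
tool_pos: [0.5803, 0.1624, 0.1523]
ee_rot: [0.653, 0.757, 0.001, -0.0]
contact_force: [4.3, 3.2, 3.7]
gripper_width: 0.03
grasp_force: 31.2
t 15.225 press xy -0.03831541495379745 0.15473968195658006 q 0.8644981226207007 r 0.1897425537649989 F [4.3073 3.1634 3.7494] 0.029951517172022633 [0.5803 0.1624 0.1523]
```

```bash
python3 -m handwheel '[20,-1,0,8,0, 20,-1,0,15,0, 20,-2,0,25,0, 20,-3,0,34,0, 20,-3,0,34,0]' ; python3 q.py
```

```text
clock: 15.85
tool_pos: [0.5809, 0.1586, 0.1191]
ee_rot: [0.653, 0.757, 0.001, 0.0]
contact_force: [2.8, 2.4, 7.2]
gripper_width: 0.0301
grasp_force: 31.9
t 15.85 press xy -0.038279242724001815 0.1509367094306109 q 1.0414187861085509 r 0.18870238030437514 F [2.7708 2.3649 7.1639] 0.030070871094752878 [0.5809 0.1586 0.1191]
```

```bash
python3 -m handwheel '[20,-1,0,5,0, 20,-2,0,10,0, 20,-2,0,10,0, 20,-2,0,10,0]' ; python3 q.py; python3 -c "
from h import *
im,d=grab_frame('side');cv2.imwrite('pics/f.png',cv2.resize(im[195:270,250:340,::-1],None,fx=7,fy=7,interpolation=3))"
```

```text
clock: 16.35
tool_pos: [0.5812, 0.1568, 0.1099]
ee_rot: [0.653, 0.757, 0.001, 0.0]
contact_force: [2.1, 2.3, 7.2]
gripper_width: 0.0301
grasp_force: 32.1
t 16.35 press xy -0.0382322253972868 0.14911544161283372 q 1.0911501359959943 r 0.1887113537437991 F [2.094  2.3032 7.1757] 0.030100153256725486 [0.5812 0.1568 0.1099]
```

View pics/f.png

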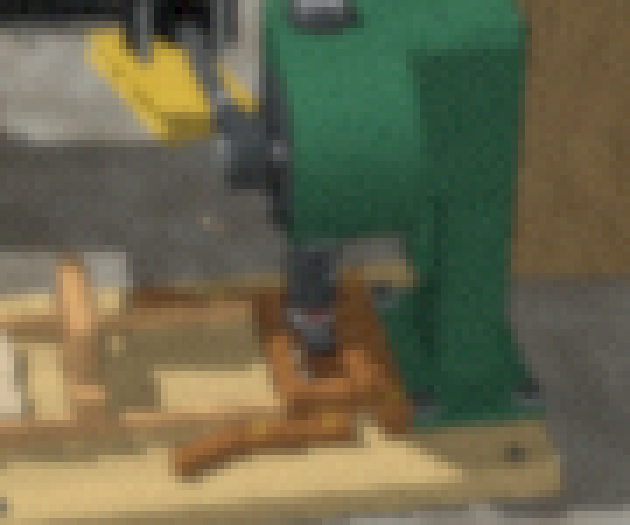

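The crop shows the foot at (318,340) bearing on the facing, a faint reddish ring at (318,313) just under the dark sleeve; I check the ring's pixel colours.

```bash
python3 -m handwheel '[20,0,0,0,0, 20,0,0,0,0, 20,0,0,0,0, 20,0,0,0,0]' ; python3 q.py; python3 - <<'E'
from h import *
S=[grab_frame('side') for _ in range(6)]
m=np.mean([s[0].astype(float) for s in S],0);W=cloud('side',*S[0])
for v in range(230,250): print(v,m[v,293:299].astype(int).tolist(),(W[v,295,2]*1000).round(1))
E
```

```text
clock: 16.9
tool_pos: [0.5812, 0.1569, 0.11]
ee_rot: [0.653, 0.757, 0.001, 0.0]
contact_force: [2.7, 1.8, 7.0]
gripper_width: 0.0301
grasp_force: 32.1
t 16.9 press xy -0.03826446115342831 0.14915219158374768 q 1.0906485428048112 r 0.18872776162917063 F [2.6527 1.8198 6.9942] 0.030051487360200514 [0.5812 0.1569 0.11  ]
230 [[63, 71, 69], [65, 73, 70], [65, 71, 70], [62, 69, 68], [62, 69, 67], [65, 68, 64]] 98.5
231 [[55, 59, 60], [55, 59, 59], [55, 58, 59], [56, 59, 59], [61, 64, 62], [71, 72, 68]] 93.9
232 [[51, 54, 55], [48, 52, 51], [47, 51, 50], [49, 53, 52], [62, 64, 63], [77, 75, 67]] 93.1
233 [[51, 54, 55], [49, 53, 53], [45, 49, 50], [49, 51, 52], [62, 63, 59], [85, 77, 62]] 88.7
234 [[49, 52, 54], [48, 53, 52], [45, 50, 49], [48, 50, 50], [57, 55, 53], [79, 65, 47]] 82.6
235 [[51, 56, 56], [49, 52, 52], [45, 49, 49], [46, 48, 49], [52, 48, 44], [75, 58, 39]] 80.1
236 [[53, 56, 57], [47, 51, 52], [45, 49, 49], [45, 47, 47], [53, 48, 45], [74, 55, 37]] 74.1
237 [[51, 55, 55], [49, 53, 54], [47, 48, 49], [45, 48, 47], [54, 49, 44], [76, 55, 37]] 69.6
238 [[53, 54, 53], [51, 50, 
[... 414 characters left out ...]
56, 46], [86, 59, 34]] 51.5
243 [[73, 64, 59], [68, 70, 69], [65, 68, 69], [66, 68, 68], [70, 59, 52], [85, 58, 36]] 52.5
244 [[78, 63, 53], [59, 58, 54], [54, 55, 54], [53, 52, 51], [61, 52, 44], [80, 53, 34]] 50.5
245 [[95, 77, 60], [67, 51, 42], [57, 44, 39], [57, 43, 35], [64, 44, 32], [93, 60, 34]] 45.6
246 [[94, 69, 49], [80, 51, 34], [80, 50, 31], [82, 51, 33], [86, 52, 31], [105, 66, 35]] 42.9
247 [[100, 79, 57], [88, 60, 39], [85, 52, 33], [88, 54, 32], [92, 57, 32], [98, 61, 34]] 46.8
248 [[127, 107, 81], [99, 76, 55], [90, 59, 37], [96, 63, 37], [103, 68, 40], [107, 70, 39]] 44.5
249 [[140, 104, 71], [127, 91, 59], [130, 89, 54], [137, 93, 54], [149, 103, 61], [156, 105, 59]] 40.3
```

```bash
python3 - <<'E'
from h import *
c=camera_params("side");f=210/np.tan(np.radians(c["fovy"])/2)
o=np.array([.641,.015])
def px(z):
    q=np.array(c["R"])@np.array([o[0],o[1],z])+c["t"];return q[:2]/q[2]*f+[c["cx"],c["cy"]]
print("z44",px(.044),"z76",px(.076),"z100",px(.1))
ims=[cv2.imread(f"pics/{n}.png")[:,:,::-1].astype(float) for n in("side0","side2","side3","side4")]
m=np.mean(ims,0)
for v in range(212,236): print(v,m[v,292:299].astype(int).tolist())
S=np.mean([grab_frame('side')[0].astype(float) for _ in range(8)],0)
both=np.hstack([m[205:250,282:310],S[205:250,282:310]])
cv2.imwrite("pics/g.png",cv2.resize(np.clip(both*1.8,0,255).astype(np.uint8)[:,:,::-1],None,fx=12,fy=12,interpolation=0))
E
```

```text
z44 [293.5309 241.6101] z76 [293.7385 233.6467] z100 [293.8978 227.5375]
212 [[46, 87, 65], [46, 90, 66], [47, 91, 68], [46, 91, 66], [46, 88, 66], [45, 88, 66], [45, 88, 66]]
213 [[47, 87, 65], [48, 93, 70], [50, 95, 71], [48, 93, 68], [46, 90, 67], [48, 89, 67], [45, 87, 65]]
214 [[48, 86, 66], [45, 92, 68], [46, 93, 69], [48, 93, 68], [47, 92, 69], [47, 91, 67], [45, 87, 65]]
215 [[45, 83, 64], [49, 93, 70], [46, 91, 67], [46, 92, 68], [46, 91, 68], [48, 91, 67], [46, 90, 65]]
216 [[46, 81, 63], [46, 90, 67], [45, 89, 66], [44, 88, 65], [48, 90, 68], [45, 89, 66], [45, 90, 66]]
217 [[46, 80, 61], [44, 87, 64], [46, 89, 66], [44, 87, 64], [46, 89, 66], [45, 88, 66], [42, 86, 63]]
218 [[44, 76, 59], [44, 85, 64], [43, 85, 64], [44, 87, 65], [43, 85, 64], [43, 86, 64], [41, 84, 63]]
219 [[44, 74, 58], [42, 82, 61], [44, 83, 63], [45, 84, 63], [42, 83, 62], [42, 82, 62], [44, 84, 63]]
220 [[42, 73, 56], [39, 80, 58], [41, 81, 61], [41, 81, 58], [39, 80, 59], [42, 81, 60], [41, 80, 58]]
221 [[39, 70, 55], [41, 80, 59], [42, 80, 60], [41, 79, 58], [38, 78, 58], [41, 79, 60], [40, 79, 58
[... 781 characters left out ...]
5], [58, 76, 62], [66, 79, 67], [82, 89, 78]]
230 [[78, 72, 64], [66, 73, 60], [62, 79, 65], [61, 79, 63], [66, 77, 64], [90, 91, 81], [116, 115, 105]]
231 [[104, 88, 84], [90, 74, 67], [78, 73, 63], [78, 70, 60], [82, 76, 69], [106, 98, 93], [130, 126, 117]]
232 [[117, 108, 104], [105, 91, 89], [95, 80, 77], [95, 76, 74], [100, 93, 89], [122, 117, 106], [141, 135, 119]]
233 [[126, 117, 100], [96, 88, 82], [83, 76, 74], [82, 75, 74], [96, 91, 82], [134, 121, 97], [153, 135, 101]]
234 [[152, 131, 95], [101, 90, 71], [63, 61, 60], [59, 60, 61], [73, 71, 64], [115, 99, 73], [145, 114, 71]]
235 [[151, 126, 84], [102, 85, 62], [61, 58, 52], [51, 54, 55], [60, 61, 58], [88, 72, 58], [129, 91, 55]]
```

View pics/g.png

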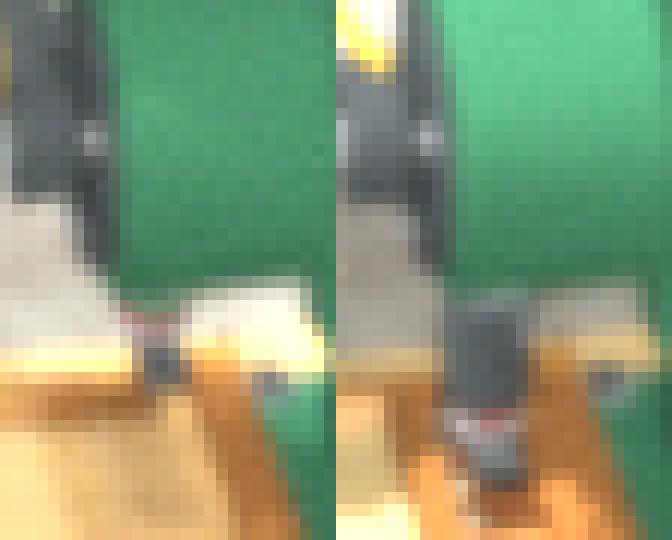

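The enlargement (lever up left, now right) shows the red ring still fully visible below the sleeve at about 4 mm per pixel, too coarse to read the green ring; the knob height and the 7 N agree with q ≈ 1.10. I hold it there and hand in.

```bash
for i in 1 2 3 4; do python3 -m handwheel '[20,0,0,0,0, 20,0,0,0,0, 20,0,0,0,0, 20,0,0,0,0, 20,0,0,0,0]' | grep -E 'clock|tool_pos|contact'; done; python3 q.py; python3 -c "
from rig import *
print(job_done())"
```

```text
clock: 18.23
tool_pos: [0.5812, 0.1569, 0.11]
contact_force: [2.8, 2.1, 7.9]
clock: 18.85
tool_pos: [0.5812, 0.1569, 0.11]
contact_force: [1.9, 2.9, 7.8]
clock: 19.48
tool_pos: [0.5812, 0.1569, 0.11]
contact_force: [2.2, 3.4, 6.2]
clock: 20.1
tool_pos: [0.5812, 0.1569, 0.11]
contact_force: [2.0, 3.5, 7.1]
t 20.1 press xy -0.03825218507263439 0.14915945283388926 q 1.0906674143896398 r 0.18873600223257625 F [1.9832 3.4657 7.122 ] 0.02977680407013291 [0.5812 0.1569 0.11  ]
the job is handed in; nothing more can be done
None
```

The job is handed in: the tray is home against the fence and let go, and the arm has held the lever steady for over 3 s at about 1.09–1.10 rad with about 7 N on the knob. I judged the green band from the knob's height and force, because the camera was too coarse to show the green ring.

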